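# Ready the tumble dryer: lint screen home, heat to medium

## Task

Get the dryer ready for a mixed load: push the lint screen, which has been left standing out of the top of the dryer, fully home, and slide the heat control on the sloping console to medium, the orange mark. Leave the small signal slider beside it as it is set, and leave the things standing on the dryer where they are.

Things in the scene. Friction and masses are not known exactly. Their poses are not given: they have to be found in the camera images.
- dryer: Full-size grey tumble dryer on the floor; fixed. Origin: middle of its width, on the flat top deck, 100 mm above the work surface. x runs along the console, y to the back, z up. Deck: x -302 to 302, y -352 to 312 mm. The console face at the back rises from y 150, z 24 to y 285, z 119 mm, tilted 35 degrees (outward normal (0, -0.574, 0.819)). Timer dial, 30 mm high, at x = 225 mm.
- heat (a joint): Heat control: position of its cap along a straight track, m, growing along the dryer's +x. Coloured bars, 14 mm wide, printed just above the track: blue at 0 (left end, no heat), green at 0.05 (low), orange at 0.10 (medium), red at 0.15 (right end, high). No notches; needs about 3 N and stays where it is left.
- heat_top (a point): Centre of the top of the heat control's cap; moves with it. The cap is a black block with a white pointer line across its top, 32 mm along the track, 32 mm up the slope, its top 31 mm and its underside 5 mm off the console face. Axes: x along the track, y up the slope, z square out of the face.
- medium_mark (a point): Point on the console face, on the centre line of the heat track, in line with the orange bar: with the heat control at medium, heat_top is 31 mm straight out of the face from here. Axes as the dryer's.
- signal (a joint): Small grey slider of the end-of-cycle signal, right of the heat control: position along its own 40 mm track, m, 0 (left) to 0.04 (right). Not to be moved; it moves easily (2 N).
- signal_top (a point): Centre of the top of the small signal slider's cap (20 mm along the track, 24 mm up the slope, top 21 mm off the console face). At its left end it is 125 mm to the right of the heat control's medium position.
- lint_screen (a joint): How far the lint screen stands out of its slot in the deck, m: 0 fully home (cap down on its bezel, cap top 16 mm above the deck), 0.12 highest. It slides straight up and down, stays where it is left (friction 6 N; with its 0.25 kg about 4 N pushes it down) and ends on a hard stop at 0.
- lint_top (a point): Centre of the top of the lint screen's cap; moves with it. The cap is a dark grey bar, 290 mm along the dryer's x, 38 mm along y, 12 mm thick, on a white framed blade 250 mm wide, 12 mm thick. In the dryer's frame it is centred at x = 60, y = 70 mm, in front of the console. Axes as the dryer's.
- softener: Blue softener bottle with a white cap, 76 mm across, about 180 mm tall, loose on the deck; origin under its centre.
- sheet_box: Cardboard box of dryer sheets with a green band, 130 x 110 x 70 mm, loose on the deck; origin under its centre.
- ball_basket: Round wooden basket with four off-white wool dryer balls (one piece), 140 mm across, 110 mm tall, loose on the deck; origin under its centre.
- lint_brush: Lint brush with a wooden handle, 200 mm long, lying on the deck; origin under its middle, handle to its -x.

How it is judged:
At the end, for the whole second after the job is handed in: The heat control rests within 8 mm of medium (joint heat between 0.092 and 0.108), the lint screen is home to within 4 mm, the signal slider is within 6 mm of where it was set, and the bottle, the box, the basket and the brush are within 30 mm of where they stood, the bottle upright (value of joint heat between 0.092 and 0.108 m and value of joint lint_screen below 0.004 m and velocity of joint heat between -0.01 and 0.01 m/s and distance of signal_top from where it was at the start of the episode below 0.006 m and distance of each of softener, sheet_box, ball_basket, lint_brush from where it was at the start of the episode below 0.03 m and angle between softener's own z axis and vertical below 0.2 rad); the robot touches nothing.
It fails at once if the signal slider is moved by more than 6 mm (distance of signal_top from where it was at the start of the episode above 0.006 m).
It fails at once if the softener bottle is tipped or pushed more than 30 mm (angle between softener's own z axis and vertical above 0.35 rad or distance of softener from where it was at the start of the episode above 0.03 m).
It fails at once if the box, the basket or the brush is pushed more than 30 mm (distance of any of sheet_box, ball_basket, lint_brush from where it was at the start of the episode above 0.03 m).
It also fails if it takes over 40 s, if anything falls off the work surface, if the arm or the gripper's body presses on something with over 40 N, if the wrist force passes 120 N, or if a joint passes its speed limit or range.

## Robot

A 6-joint arm with a two-finger parallel gripper is mounted at the origin on the work surface. World frame = base frame: x ahead of the robot, y to its left, z up, the work surface at z = 0. Lengths are in m, angles in rad, forces in N, time in s.
With the tool pointing down it reaches from about 0.4 to 0.825 m from the base axis. Payload 7 kg.
Tool frame: the origin (TCP) lies at the very end of the fingers, on their centre line; the grasp point (between the pads) lies 19 mm behind it; z points along the fingers, x is the direction in which the jaws open and shut, and the axes are right-handed (so a half turn about z gives the same grasp; the last joint's range is limited). The gripper opens to 88 mm and grips with 3 to 60 N. Pads are 19 mm wide; open, the fingers measure 130 mm over their backs; the gripper's body (78 mm by 193 mm) begins 47 mm behind the grasp point.
Start: joints at [1.526, 0.359, 0.012, 0, -1.224, -0.288], TCP at [0.221, 0.638, 0.227] pointing down, gripper open.
Joint ranges: [-3.07, 3.07], [-1.43, 2.12], [-1.02, 1.25], [-3.03, 1.67], [-3.05, -0], [-3.03, 3.03]. Speed limits (rad/s): [2.39, 2.39, 3.01, 3.14, 3.14, 3.14].

## Interface

Orientations are given as [roll, pitch, yaw] about the fixed x, y, z axes, in that order (R = Rz(yaw) Ry(pitch) Rx(roll)).
In Python, from station import telemetry, grab_frame, arm, regions_of, pinpoint gives the robot as it stands. The module is installed in compiled form; this text tells all that it offers.
- The arm moves only by the shell command python3 -m inch 'ROWS' [FORCE]. ROWS is text: rows parted by semicolons, each of 7 numbers parted by spaces: the opening, from 0 (shut) to 1 (fully open), then the shift along the world's x, y, z in cm, then the turn, a rotation vector about the world's x, y, z in degrees. A call has 1 to 12 rows; each row is the pose to reach, as a shift and turn from the pose measured when the call began; what a row does not reach only later rows make up. A row lasts 1/8 s, in which the tool goes at most 62.5 mm and 10.7 degrees, less where a joint would pass 70% of its speed; a pose out of reach is approached as far as the arm can. A call with a gripper value outside its range is refused whole. The fingers move at their own pace and stop on an object; FORCE is the grip in N (left out, the last holds). Time passes only in rows, so rows that repeat a pose let the fingers close. It gives the time, the measured TCP pose, the force and the opening at its end, in the units of the state.
- telemetry.get_state(): the state, without advancing time (a new reading comes with each control period).
- grab_frame(name): name is "scene" or "top"; returns a dict with "pixels" (400x640x3 uint8, red, green, blue), "fx", "fy", "cx", "cy" (pixels), "R" (3x3) and "t" (3): a world point X has camera coordinates R X + t. Camera axes: x right, y down, z forward; pixel columns grow to the right and rows downward; lengths in m; the calibration is good to about 2 mm. A picture is of the moment at which its call begins. There is no depth.
- arm.job_done(): hands the job in, once; it reports no verdict.
Trained networks look in the newest picture that a camera, given by its name, has taken for a name from the list of things; names that differ only in an ending like _2 or _b are one class to them, and where a whole thing is asked for, a point or a joint stands for the part that bears it (a point fixed in the world has none). Each returns a list of dicts, best first, with "p" (0 to 1); they miss things now and then, are a little off and sometimes report something else, mostly with a low value. They report only what shows in the picture. A call takes as long as a camera call.
- regions_of(camera, name): "pixels" (400x640 bool, what is visible of it) and "bbox" ([left, top, right, bottom] in pixels, round what is visible of it).
- pinpoint(camera, name): "location" ([column, row] in pixels: a listed point, or the origin of a listed thing).
The state is a dict: "t": time; "q": joint angles; "qd": joint speeds; "joint_efforts": joint torques, N m; "eef_pos": TCP position; "ee_rot": TCP orientation; "force": force on the tool from outside, world axes, zero at the start; "moment": the same for the moment, N m; "width": finger opening in m.
Only numpy, scipy, OpenCV 4.12 (cv2) and the standard library are available. Lean on these libraries where they do the work, as an engineer would, in place of code of your own. Each camera call takes 0.05 s, during which the arm holds its last target. There are 200 camera calls.

## Working session

There is one attempt and no reset: what is moved stays moved. The work goes in short steps, Python scripts to look and compute and a shell command to move; the robot and the scene stay as the last step left them, time stands still between calls to the robot, and variables do not carry over. Pictures are saved under pics/ and viewed, about 8 in all and at most 12, crops included, and the job is handed in when it is done.

```bash
mkdir -p pics; python3 - <<'E'
from station import *
import cv2,numpy as np
for c in("scene","top"):
    f=grab_frame(c);cv2.imwrite(f"pics/{c}0.png",f["pixels"][:,:,::-1])
    print(c,f["fx"],f["fy"],f["cx"],f["cy"],np.round(f["R"],4).tolist(),np.round(f["t"],4).tolist())
    for n in("dryer","heat_top","medium_mark","signal_top","lint_top","softener","sheet_box","ball_basket","lint_brush"):
        print(n,[(np.round(d["location"],1).tolist(),round(d["p"],2)) for d in pinpoint(c,n)[:3]])
s=telemetry.get_state();print(s)
E
```

```text
scene 417.80791712511524 417.80791712511524 321.1265074928245 199.69472306538765 [[-0.8528, 0.5221, 0.0151], [0.3577, 0.6048, -0.7116], [-0.3806, -0.6014, -0.7025]] [0.4884, -0.0783, 1.3368]
dryer [([334.5, 241.6], 0.67)]
heat_top [([421.1, 261.3], 0.7), ([262.7, 245.4], 0.47)]
medium_mark [([402.6, 284.4], 0.95)]
signal_top [([341.9, 308.4], 0.53)]
lint_top [([330.5, 242.6], 0.74), ([254.8, 189.4], 0.71)]
softener [([265.1, 247.0], 0.63)]
sheet_box [([395.9, 201.4], 0.88)]
ball_basket [([256.2, 190.5], 0.87), ([332.2, 242.2], 0.3)]
lint_brush [([329.0, 159.0], 0.86), ([334.5, 241.1], 0.23)]
top 514.8870838937595 514.8870838937595 318.4825979922466 194.15981214594743 [[-0.0286, -0.9995, 0.0166], [-0.9881, 0.0258, -0.1514], [0.1509, -0.0207, -0.9883]] [0.0062, 0.608, 1.2326]
dryer [([281.6, 204.8], 0.77)]
heat_top [([197.0, 238.2], 0.66)]
medium_mark [([191.0, 213.8], 0.95)]
signal_top [([306.6, 291.8], 0.67), ([199.7, 150.8], 0.47)]
lint_top [([249.5, 173.8], 0.73)]
softener []
sheet_box []
ball_basket [([384.4, 165.3], 0.79)]
lint_brush [([403.8, 262.3], 0.74)]
{'t': 1.0, 'q': array([ 1.52610990e+00,  3.58582405e-01,  1.19363627e-02, -3.77993170e-05,
       -1.22406725e+00, -2.88142231e-01]), 'qd': array([ 1.35412129e-03,  9.20329514e-05,  2.48612366e-03,  6.83387954e-04,
        4.89662137e-04, -9.25272751e-04]), 'joint_efforts': array([-3.12001001e-03, -5.82389402e+01,  2.93303615e+01,  7.00264424e+00,
        1.25988404e-02, -9.20826722e-06]), 'eef_pos': array([0.22050576, 0.63796918, 0.22658167]), 'ee_rot': array([ 3.14153497e+00,  6.95064365e-05, -1.90363783e+00]), 'force': array([-0.18111285, -0.14472858,  0.46161625]), 'moment': array([ 0.03020547, -0.00769533, -0.00450478]), 'width': 0.08786023334517394}
```

View pics/scene0.png

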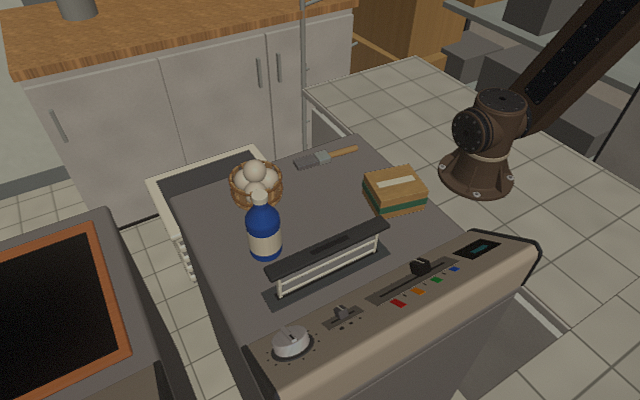

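View pics/top0.png

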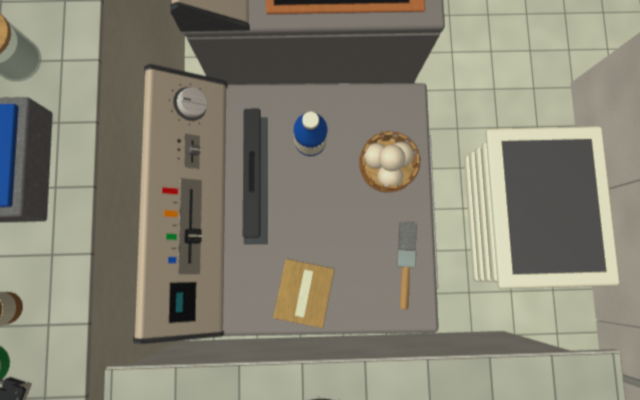

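The views show the dryer's +x pointing up and its back to the left in the top picture. The heat cap is near (195,236), between blue and green. The orange bar is at (171,213), signal slider at (193,150), the raised lint screen at (252,173), and the bottle at (310,130) is close to the screen's upper half. Next I fit the poses.

```bash
cat > geo.py <<'E'
from station import *
import cv2,numpy as np
from scipy.optimize import least_squares
from scipy.spatial.transform import Rotation as Ro
def proj(f,X):
    c=f["R"]@X+f["t"];return np.array([f["fx"]*c[0]/c[2]+f["cx"],f["fy"]*c[1]/c[2]+f["cy"]])
def world(p,L):  # p=(x,y,yaw)
    return np.array([p[0],p[1],.1])+Ro.from_euler('z',p[2]).apply(L)
n=np.array([0,-.574,.819]);u=np.array([0,.819,.574])
def face(x,s,h): return np.array([x,.150,.024])+s*u+h*n
E
python3 - <<'E'
from geo import *
F={c:grab_frame(c) for c in("scene","top")}
C=np.array
obs=[("top",(427,84),lambda p:C([.302,-.352,0])),("top",(437,331),lambda p:C([-.302,-.352,0])),
("top",(281.6,204.8),lambda p:C([0,0,0])),("scene",(334.5,241.6),lambda p:C([0,0,0])),
("top",(191,213.8),lambda p:face(p[3],p[4],0)),("scene",(402.6,284.4),lambda p:face(p[3],p[4],0)),
("top",(197,238.2),lambda p:face(p[3]-.1+p[5],p[4],.031)),("scene",(421.1,261.3),lambda p:face(p[3]-.1+p[5],p[4],.031)),
("top",(194.5,150.8),lambda p:face(p[3]+.125+p[6],p[8],.021)),("scene",(341.9,308.4),lambda p:face(p[3]+.125+p[6],p[8],.021)),
("top",(249.5,173.8),lambda p:C([.06,.07,.016+p[7]])),("scene",(330.5,242.6),lambda p:C([.06,.07,.016+p[7]]))]
r=lambda p:np.concatenate([proj(F[c],world(p,g(p)))-o for c,o,g in obs])
S=least_squares(r,[.4,.1,-.05,0,.08,.05,.02,.08,.08],loss='soft_l1',x_scale=.05)
p=S.x;print(np.round(p,4));print(np.round(r(p).reshape(-1,2),1).tolist());np.save("p.npy",p)
for nm,L in dict(mark=face(p[3],p[4],0),heat=face(p[3]-.1+p[5],p[4],.031),heatgoal=face(p[3],p[4],.031),sig=face(p[3]+.125+p[6],p[8],.021),lint=C([.06,.07,.016+p[7]])).items():print(nm,np.round(L,4),np.round(world(p,L),4))
def gnd(f,uv,z):
    d=f["R"].T@C([(uv[0]-f["cx"])/f["fx"],(uv[1]-f["cy"])/f["fy"],1]);o=-f["R"].T@f["t"];return o+d*(z-o[2])/d[2]
print("bottlecap",gnd(F["top"],(310,121),.28),"box",gnd(F["top"],(304,294),.17))
# cap edges from image: rectify top 
im=F["top"]["pixels"];cv2.imwrite("pics/con.png",cv2.resize(im[120:300,140:270],None,fx=3.3,fy=3.3,interpolation=cv2.INTER_CUBIC)[:,:,::-1])
E
```

```text
[ 0.5772  0.0736 -0.0211 -0.0289  0.0655  0.0443  0.0163  0.0903  0.0711]
[[-0.2, -1.6], [0.2, 3.3], [2.2, -0.3], [1.7, 0.4], [0.1, 0.3], [-0.2, 0.4], [-1.1, 0.1], [-0.7, -1.2], [-0.2, -0.5], [0.1, -1.1], [-0.2, -2.9], [0.9, 0.4]]
mark [-0.0289  0.2037  0.0616] [0.5526 0.2778 0.1616]
heat [-0.0847  0.1859  0.087 ] [0.4965 0.2612 0.187 ]
heatgoal [-0.0289  0.1859  0.087 ] [0.5523 0.26   0.187 ]
sig [0.1124 0.1962 0.082 ] [0.6938 0.2674 0.182 ]
lint [0.06   0.07   0.1063] [0.6387 0.1423 0.2063]
bottlecap [0.72581741 0.0076704  0.28      ] box [0.37034366 0.02997712 0.17      ]
```

View pics/con.png

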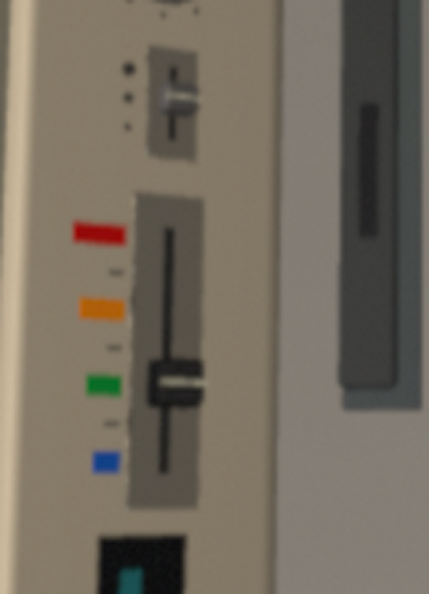

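The zoomed crop shows the cap's pointer slightly right of green (heat ≈ 0.045–0.048). Signal is mid-track. The plan is to grip the cap along x with the tool pointing down, drag it to medium, release, then press the lint screen with shut fingers.

```bash
python3 -m inch '1 0 0 6 0 0 -10; 1 3 -3 10 0 0 -20; 1 7 -8 10 0 0 -30; 1 11 -13 10 0 0 -40; 1 14.5 -18 10 0 0 -50; 1 18 -23 10 0 0 -60; 1 21.5 -28 10 0 0 -70; 1 25 -33 10 0 0 -72.1; 1 27.6 -37.3 8 0 0 -72.1; 1 27.6 -37.3 5 0 0 -72.1; 1 27.6 -37.3 5 0 0 -72.1; 1 27.6 -37.3 5 0 0 -72.1' 10
```

```text
t: 2.6
eef_pos: [0.4969, 0.2655, 0.2778]
ee_rot: [3.141, 0.001, 3.122]
force: [0.7, 0.7, -0.4]
width: 0.0876
```

```bash
python3 -m inch '1 0 0 -3 0 0 0; 1 0 0 -5.5 0 0 0; 1 0 0 -7 0 0 0; 1 0 0 -7 0 0 0'; python3 - <<'E'
from geo import *
f=grab_frame("scene");im=f["pixels"];cv2.imwrite("pics/s1.png",cv2.resize(im[170:350,300:520],None,fx=3.3,fy=3.3,interpolation=cv2.INTER_CUBIC)[:,:,::-1])
E
```

```text
t: 3.1
eef_pos: [0.4967, 0.2659, 0.2077]
ee_rot: [-3.141, 0.001, 3.123]
force: [0.5, -0.2, 0.6]
width: 0.0875
```

View pics/s1.png

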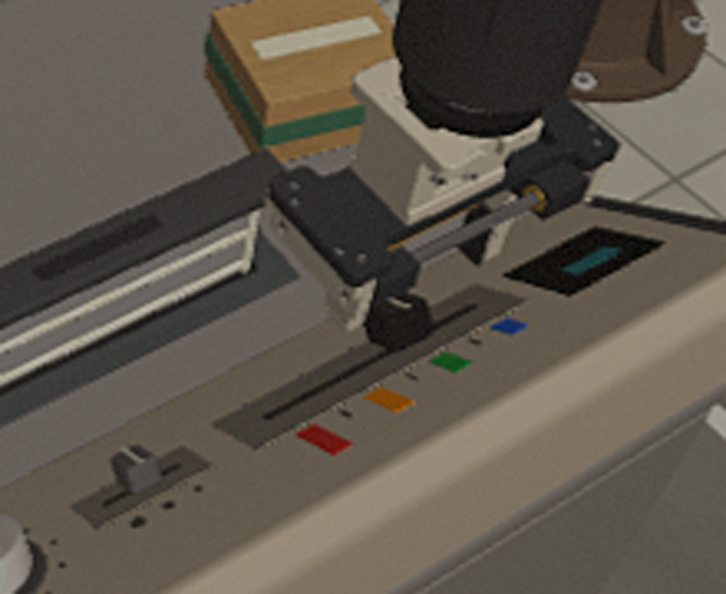

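The crop shows the open fingers over the track with the cap at (400,318), nearer the +x finger. I'll check the numbers against the projection.

```bash
python3 - <<'E'
from geo import *
f=grab_frame("scene");p=np.load("p.npy")
cr=lambda X:np.round((proj(f,np.array(X))-[300,170])*3.3).astype(int)
print("tips",cr([.541,.266,.208]),cr([.453,.266,.208]),"tcp",cr([.497,.266,.208]))
for h in(.04,.05,.06,.1):print(h,"captop",cr(world(p,face(p[3]-.1+h,p[4],.031))),"base",cr(world(p,face(p[3]-.1+h,p[4],0))))
print([(cr_) for cr_ in [(np.array(d["location"])-[300,170])*3.3 for d in pinpoint("scene","heat_top")[:2]]])
E
```

```text
tips [352 312] [462 253] tcp [408 282]
0.04 captop [403 295] base [414 339]
0.05 captop [390 301] base [401 345]
0.06 captop [378 307] base [389 352]
0.1 captop [326 334] base [338 379]
[array([392.04, 300.96])]
```

Prediction matches the picture (cap about 4 mm off centre). Descend, close, and read.

```bash
python3 -m inch '1 0.3 0 -1.5 0 0 0; 1 0.3 0 -2.7 0 0 0; 1 0.3 0 -3.5 0 0 0; 1 0.3 0 -3.5 0 0 0' 10; python3 -m inch '0.3 0 0 0 0 0 0; 0.3 0 0 0 0 0 0; 0.3 0 0 0 0 0 0; 0.2 0 0 0 0 0 0; 0.2 0 0 0 0 0 0;0.2 0 0 0 0 0 0;0.2 0 0 0 0 0 0' 10
```

```text
t: 3.75
eef_pos: [0.5001, 0.2658, 0.1731]
ee_rot: [3.141, 0.001, 3.122]
force: [0.4, -0.5, 0.0]
width: 0.0874
t: 4.62
eef_pos: [0.5004, 0.2657, 0.1732]
ee_rot: [3.141, 0.002, 3.122]
force: [2.4, -0.9, -0.5]
width: 0.0318
```

```bash
python3 -m inch '0.2 1 0 0 0 0 0; 0.2 2 0 0 0 0 0; 0.2 3 -0.1 0 0 0 0; 0.2 4 -0.1 0 0 0 0; 0.2 4.8 -0.1 0 0 0 0; 0.2 5.2 -0.1 0 0 0 0; 0.2 5.2 -0.1 0 0 0 0;0.2 5.2 -0.1 0 0 0 0'; python3 -m inch '1 0 0 0 0 0 0; 1 0 0 0 0 0 0; 1 0 0 0 0 0 0; 1 0 0 0 0 0 0; 1 0 0 3 0 0 0; 1 0 -2 8 0 0 0; 1 3 -6 11 0 0 0; 1 6 -10 11 0 0 0; 1 8.6 -12.2 11 0 0 0;1 8.6 -12.2 11 0 0 0'
python3 - <<'E'
from geo import *
f=grab_frame("scene");im=f["pixels"];cv2.imwrite("pics/s2.png",cv2.resize(im[190:370,250:490],None,fx=3.3,fy=3.3,interpolation=cv2.INTER_CUBIC)[:,:,::-1])
p=np.load("p.npy");
for c in("scene","top"):
    f=grab_frame(c)
    for n,k in(("heat_top",0),("medium_mark",0),("signal_top",0),("lint_top",0)):print(c,n,[(np.round(d["location"],1),round(d["p"],2)) for d in pinpoint(c,n)[:2]])
    print([np.round(proj(f,world(p,face(p[3]-.1+h,p[4],.031))),1) for h in(.09,.1,.11)])
E
```

```text
t: 5.62
eef_pos: [0.553, 0.2649, 0.1732]
ee_rot: [3.141, 0.003, 3.122]
force: [2.6, 3.0, -0.8]
width: 0.032
t: 6.88
eef_pos: [0.64, 0.1411, 0.2825]
ee_rot: [3.141, 0.002, 3.12]
force: [0.5, 0.7, -0.4]
width: 0.0873
scene heat_top [(array([396.7, 271. ]), 0.52)]
scene medium_mark [(array([401.7, 281.7]), 0.67)]
scene signal_top [(array([338.1, 307.5]), 0.7)]
scene lint_top [(array([327.9, 240.4]), 0.88)]
[array([402.8, 269.1]), array([398.8, 271.1]), array([394.9, 273.2])]
top heat_top [(array([191.9, 212.8]), 0.71), (array([195. , 214.6]), 0.52)]
top medium_mark [(array([190.1, 215.2]), 0.86)]
top signal_top []
top lint_top [(array([247.1, 174.3]), 0.88), (array([192.4, 211.5]), 0.16)]
[array([196.5, 217.3]), array([196.7, 212.8]), array([196.8, 208.3])]
```

View pics/s2.png

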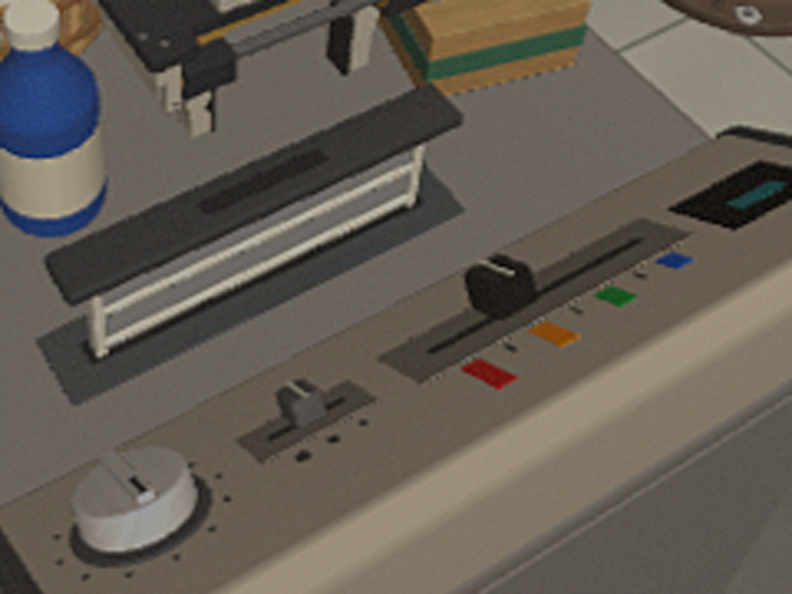

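Crop: the heat cap's foot stands beside the orange bar, signal unchanged, lint screen still up; the fingers are above the screen. Now I shut and press.

```bash
python3 -m inch '0 0 0 0 0 0 0; 0 0 0 -1 0 0 0; 0 0 0 -2 0 0 0; 0 0 0 -3 0 0 0; 0 0 0 -5 0 0 0; 0 0 0 -7 0 0 0; 0 0 0 -8 0 0 0; 0 0 0 -9 0 0 0; 0 0 0 -10 0 0 0; 0 0 0 -11 0 0 0; 0 0 0 -12 0 0 0;0 0 0 -12 0 0 0' 10; python3 -m inch '0 0 0 -1 0 0 0; 0 0 0 -2 0 0 0; 0 0 0 -3 0 0 0; 0 0 0 -3.6 0 0 0; 0 0 0 -4 0 0 0; 0 0 0 -4 0 0 0'
```

```text
t: 8.93
eef_pos: [0.6385, 0.1433, 0.1622]
ee_rot: [3.141, 0.002, 3.123]
force: [-0.2, -0.5, -0.2]
width: 0.0005
t: 9.68
eef_pos: [0.638, 0.1433, 0.1215]
ee_rot: [3.141, 0.001, 3.123]
force: [0.5, 1.0, 0.7]
width: 0.0004
```

```bash
python3 -m inch '0 0 0 -0.3 0 0 0; 0 0 0 -0.5 0 0 0; 0 0 0 -0.6 0 0 0; 0 0 0 -0.7 0 0 0; 0 0 0 -0.7 0 0 0'
python3 - <<'E'
from geo import *
f=grab_frame("scene");im=f["pixels"];cv2.imwrite("pics/s3.png",cv2.resize(im[150:350,220:480],None,fx=3,fy=3,interpolation=cv2.INTER_CUBIC)[:,:,::-1])
E
```

```text
t: 10.3
eef_pos: [0.638, 0.1432, 0.1163]
ee_rot: [3.141, 0.002, 3.123]
force: [-3.6, -1.0, 14.5]
width: 0.0005
```

View pics/s3.png

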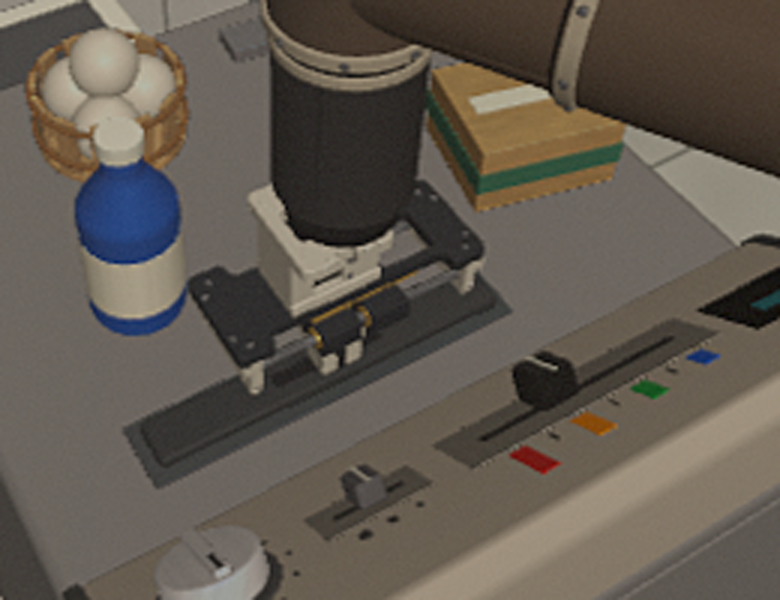

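The picture shows the cap down on its bezel. Reading 14.5 N at tip z 116.3 mm means it is on the stop. Retreat and check.

```bash
python3 -m inch '0 0 0 -0.2 0 0 0; 0 0 0 -0.2 0 0 0; 0 0 0 2 0 0 0; 0 0 0 7 0 0 0; 0 0 0 13 0 0 0; 0 0 0 19 0 0 0; 0 -4 4 23 0 0 0; 0 -8 9 23 0 0 0; 0 -12 14 23 0 0 0; 0 -17 19 23 0 0 0; 0 -22 25 23 0 0 0; 0 -27 30 23 0 0 0'; python3 -m inch '0 -4 5 0 0 0 0; 0 -9 10 0 0 0 0; 0 -12 14 0 0 0 0; 0 -12 14 0 0 0 0'
python3 - <<'E'
from geo import *
p=np.load("p.npy")
f=grab_frame("top");im=f["pixels"];cv2.imwrite("pics/t3.png",cv2.resize(im[70:340,130:450],None,fx=2.2,fy=2.2,interpolation=cv2.INTER_CUBIC)[:,:,::-1])
for n in("heat_top","signal_top","lint_top","softener","sheet_box","ball_basket","lint_brush"):
    for c in("top","scene"):
        grab_frame(c);print(c,n,[(np.round(d["location"],1).tolist(),round(d["p"],2)) for d in pinpoint(c,n)[:2]])
print(proj(f,world(p,face(p[3],p[4],.031))),proj(grab_frame("scene"),world(p,np.array([.06,.07,.016]))))
E
```

```text
t: 11.85
eef_pos: [0.3938, 0.4147, 0.3455]
ee_rot: [-3.141, 0.001, 3.123]
force: [0.1, 0.7, -0.1]
width: 0.0003
t: 12.35
eef_pos: [0.2704, 0.5567, 0.3431]
ee_rot: [-3.137, -0.001, 3.127]
force: [-0.8, -0.3, 0.2]
width: 0.0004
top heat_top [([196.9, 214.5], 0.66)]
scene heat_top [([325.2, 158.0], 0.64), ([398.8, 272.3], 0.52)]
top signal_top [([199.4, 148.1], 0.69), ([309.4, 139.3], 0.4)]
scene signal_top [([338.6, 307.6], 0.62)]
top lint_top [([252.0, 180.4], 0.56)]
scene lint_top [([327.3, 266.2], 0.72)]
top softener [([310.2, 137.8], 0.94)]
scene softener [([263.1, 248.9], 0.9)]
top sheet_box [([404.8, 264.2], 0.73)]
scene sheet_box [([392.1, 200.0], 0.87)]
top ball_basket [([384.6, 163.1], 0.94), ([197.8, 150.0], 0.28)]
scene ball_basket [([258.9, 191.7], 0.57)]
top lint_brush [([402.2, 264.6], 0.69)]
scene lint_brush [([328.8, 158.8], 0.82)]
[196.65013096 212.79110181] [330.04446086 268.96696356]
```

View pics/t3.png

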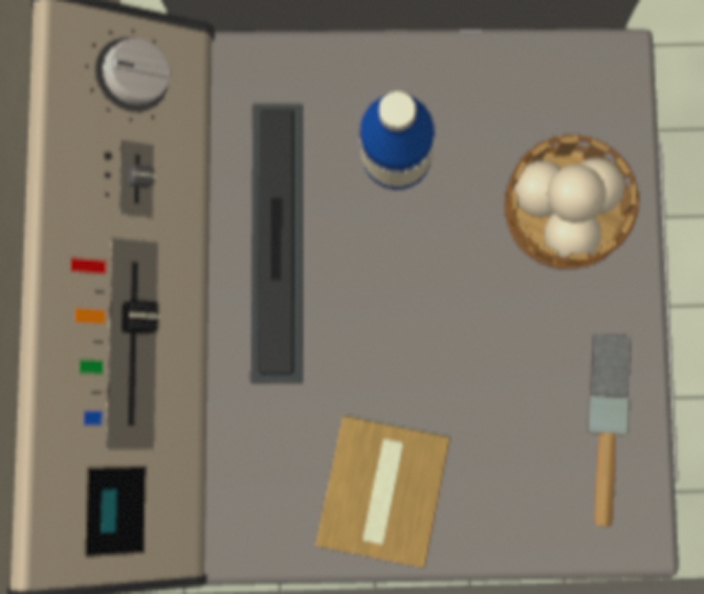

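The final top view shows the pointer line at row 316, level with the orange bar. The lint cap is flush in its bezel, the signal slider is still mid-track, and the loose things look unmoved. Handing in.

```bash
python3 -c "
from station import arm
print(arm.job_done())"
```

```text
the job is handed in; nothing more can be done
None
```

I slid the heat control to medium, pushed the lint screen fully home and handed the job in at about 12–13 s of the 40 s. The hand-in gives no verdict.

- **Heat control:** I gripped the cap (32 mm read between the pads), dragged it 53 mm in +x and let go. In the last top picture its pointer line is level with the orange bar. The network puts the cap within about 4 mm of my fitted medium position, inside the 8 mm limit.
- **Lint screen:** I pressed it with shut fingers until the force rose to 14.5 N with the fingertips at z = 116.3 mm. The expected cap-top height when home is 116 mm. I pressed another 2 mm of commanded travel before backing off, and the pictures show the cap down on its bezel.
- **Signal slider and loose things:** All look unmoved. The arm is clear of everything and the fingers are empty.

**Checks that disagreed:** The signal slider's network position differed by about 3 px from the first reading in both cameras, roughly 6 mm. The fingers never came near it, so I take this as network noise. The network also mislabelled a few things with middling confidence: in the last check it put the sheet box on the brush in the top view and the heat cap on the brush in the scene view. I went by the pictures there.

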